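Unlock the shuttle of a blade-drilling jig

TASK

The shuttle of the drill jig is locked under the bridge by the spring-loaded captive screw with the knurled knob. Pull the screw up against its spring until it finds its thread, drive it anticlockwise to the top of the thread so that it stays up by itself when you let go, then draw the shuttle by its black post all the way out to the front stop. Work by feel and do not force the screw: a light pull and a light twist are enough; leave everything round the jig where it stands.

Things in the scene. Friction and masses are not known exactly. Their poses are not given: they have to be found in the camera images.
- jig: Drill jig for spoon blades, fixed to the desk: dark base plate 132 x 270 mm, 14 thick, long side along its y (base from y = -153 to +117 mm); guide rails; a grey bridge (y = 8 to 102 mm, top 56 mm above the desk) with a small drill bush at y = 30 and the lock screw at y = 80. Origin: at desk height on the centre line. z up. Its -y end, where the shuttle comes out, points roughly to the robot.
- lock_screw: Captive lock screw, turning with its knurled steel knob (38 mm across, 22 high, slot in its flat top). Origin: centre of the knob's underside on the vertical axis, 86 mm above the desk (jig frame x 0, y 80) when fully in. A spring holds it down: 7.5 N to start lifting, 0.22 N more per mm. After 6 mm of lift a lug on the stem meets the blank underside of the thread: no further lift there.
- knob_grip (a point): Centre of the knob, 11 mm above its underside; moves with it. To engage: turn anticlockwise (seen from above) while pulling 3 to 8 N more than the spring. Within 60 degrees of the start position the lug finds the one lead-in groove (unseen) and slips up it, to 14 mm lift; 30 degrees further on the thread carries it. Let go before that, it drops back.
- sleeve: Threaded steel sleeve of the lock screw, fixed to the bridge (34 mm across, top 84 mm above the desk; flange 52 across). Origin: its axis at bridge height, 56 mm above the desk. Thread: anticlockwise lifts the screw 16 mm a turn, 1.2 mm play, friction holds it where let go. At 20 mm lift, 160 degrees after the groove, it runs level for 30 degrees to a stop. Over 40 N between screw and sleeve spoils it (0.4 N m at the stop).
- shuttle (a joint): Travel of the shuttle (steel slide 56 mm wide, top 36 mm above the desk) out of the bridge along the jig's -y: 0 = home, 0.070 m = at the front stop. The stem's end locks it (1.5 mm of play) until the screw is lifted 18 mm. Friction about 1.5 N.
- shuttle_post (a point): Middle of the shuttle's black pull post, an upright cylinder 18 mm across, grip from 46 to 76 mm above the desk; this point is 61 mm above the desk, at x = 0, y = -50 mm of the jig when the shuttle is home; it moves with the shuttle.
- front_stop (a point): Top middle of the inner face of the front stop, a low steel bar across the base (28 mm above the desk); the shuttle's front edge comes to rest at it, with the post at y = -120 mm of the jig.
- bottle_blue: Bystander: small blue paint bottle with black cap, 29 mm across, 58 high, standing in front of the jig's left corner. Origin: centre of its underside.
- jar_n1: Bystander: small glass paint jar (blue paint, ochre lid), 46 mm across, 60 high, standing beside the jig's far left corner. Origin: centre of its underside.
- jar_teal: Bystander: small glass jar of teal paint with ochre lid, 50 across, 58 high, left behind the jig. Origin: centre of its underside.
- jar_black: Bystander: small glass jar of dark grey paint with white lid, 53 across, 68 high, left behind the jig. Origin: centre of its underside.

How it is judged:
By the outcome, as a careful person would: the job done as asked, in the order asked, and still so for the second after the job is handed in, with the robot touching nothing.
It also fails if it takes over 72 s, if anything falls off the work surface, if the arm or the gripper's body presses on something with over 40 N, if the wrist force passes 120 N, or if a joint passes its speed limit or range.

ROBOT

A 6-joint arm with a two-finger parallel gripper is mounted at the origin on a cart in front of the work surface, level with it; the furniture and walls round the work are solid. World frame = base frame: x ahead of the robot, y to its left, z up, the work surface at z = 0. Lengths are in m, angles in rad, forces in N, time in s.
With the tool pointing down it reaches from about 0.25 to 0.725 m from the base axis. Payload 4 kg.
Tool frame: the origin (TCP) lies midway between the tips of the shut fingers; the grasp point (between the pads) lies bot.tcp_to_grasp behind it (bot.tcp_to_grasp is the distance from the TCP to the grasp point, in m); z points along the fingers, y is the line along which they close (so a half turn about z gives the same grasp; the last joint's range is limited). The gripper opens to 85 mm and grips with 20 to 120 N. Pads are 22 mm wide; open, the fingers measure 114 mm over their backs; the gripper's body (76 mm by 85 mm) begins 54 mm behind the grasp point. The pads swing forward as they close: fully open they stand 13 mm farther back than shut.
Start: joints at [-1.221, 0.241, 0.005, 1.335, 0, 1.571], TCP at [0.171, -0.47, 0.231] pointing down, gripper open.
Joint ranges: [-2.72, 2.72], [-1.05, 1.87], [-1.09, 1.28], [-1.99, 2.15], [-1.42, 1.44], [-3.14, 3.14]. Speed limits (rad/s): [2.79, 2.79, 3.14, 3.14, 3.14, 3.14].

INTERFACE

Orientations are given as a unit quaternion [x, y, z, w].
In Python, from workcell import readout, camera, bot gives the robot as it stands. The module is installed in compiled form; this text tells all that it offers.
- The arm moves only by the tool jog_arm, never from a script. Its argument "motion" is a list of rows, each an object of numbers: "x", "y", "z": the shift along the tool's x, y, z in mm; "spin": the turn about the tool's z in degrees; "fingers": the closure, from -1 (fully open) to 1 (shut). A call has 1 to 8 rows; each row is the pose to reach, as a shift and turn from the pose commanded when the call began, along the tool's axes at that moment; what a row does not reach only later rows make up. A row lasts 1/8 s, in which the tool goes at most 62.5 mm and 10.7 degrees, less where a joint would pass 70% of its speed; a pose out of reach is approached as far as the arm can. A call with a gripper value outside its range is refused whole. The fingers move at their own pace and stop on an object; the grip force is fixed at half the most. Time passes only in rows, so rows that repeat a pose let the fingers close. It gives the time, the measured TCP pose, the force, the opening and the grip force at its end, in the units of the state.
- readout.get_obs(): the state, without advancing time (a new reading comes with each control period).
- camera(name): name is "scene" or "top" or "wrist"; returns a dict with "pixels" (480x640x3 uint8, red, green, blue), "K" (3x3 intrinsics, pixels), "dist" ([k1, k2, p1, p2, k3] as OpenCV has them; the pictures are not rectified), "rvec" (rotation vector, rad) and "tvec" (3), from world to camera coordinates, as OpenCV has them. Camera axes: x right, y down, z forward; pixel columns grow to the right and rows downward; lengths in m; the calibration is good to about 2 mm. A picture is of the moment at which its call begins. There is no depth.
- bot.job_done(): hands the job in; it is judged then, once.
The state is a dict: "clock": time; "joint_pos": joint angles; "joint_vel": joint speeds; "tau": joint torques, N m; "eef_pos": TCP position; "tool_rot": TCP orientation; "ft_force": force on the tool from outside, world axes, zero at the start; "ft_torque": the same for the moment, N m; "grip_width": finger opening in m; "grasp_force": force on a finger pad.
Only numpy, scipy, OpenCV 4.12 (cv2) and the standard library are available. Lean on these libraries where they do the work, as an engineer would, in place of code of your own. Each camera call takes 0.05 s, during which the arm holds its last target. There are 200 camera calls.

## Working session

There is one attempt and no reset: what is moved stays moved. The work goes in short steps, Python scripts to look and compute and a tool call to move; the robot and the scene stay as the last step left them, time stands still between calls to the robot, and variables do not carry over. Pictures are saved under pics/ and viewed, at most 13 in all, crops included, and the job is handed in when it is done.

Besides the shell and the picture viewer there is one more tool, called after "Emit:" as name(argument=value, ...), one argument or row to a line, values as JSON. jog_arm: Moves the arm, as the interface text tells. Its arguments: {"type":"object","properties":{"motion":{"type":"array"}},"required":["motion"]}

```bash
mkdir -p pics
python3 - <<'E'
from workcell import readout,camera,bot
import cv2
for n in("scene","top"):
    c=camera(n);cv2.imwrite(f"pics/{n}0.png",c["pixels"][:,:,::-1])
o=readout.get_obs();print(o["clock"],o["eef_pos"],o["tool_rot"],o["grip_width"],bot.tcp_to_grasp,o["ft_force"])
E
```

```text
0.1 [ 0.17116202 -0.46917957  0.23049792] [ 9.84741775e-01  1.74019325e-01 -1.68206325e-04 -9.39835262e-04] 0.08543151718123085 0.0187 [-0.13790232  0.24925407 -0.2840177 ]
```

View pics/top0.png

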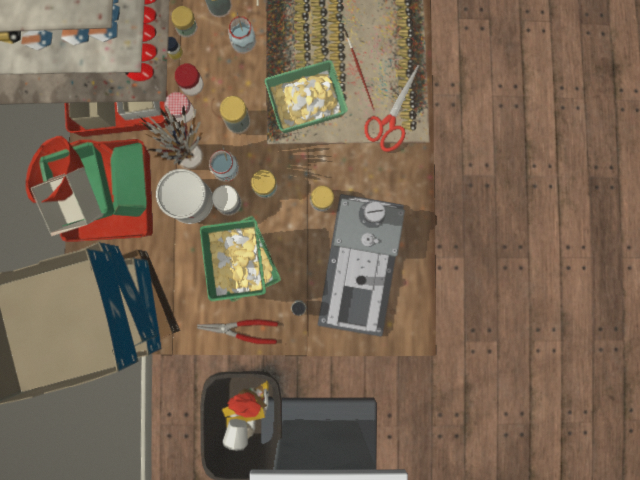

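View pics/scene0.png

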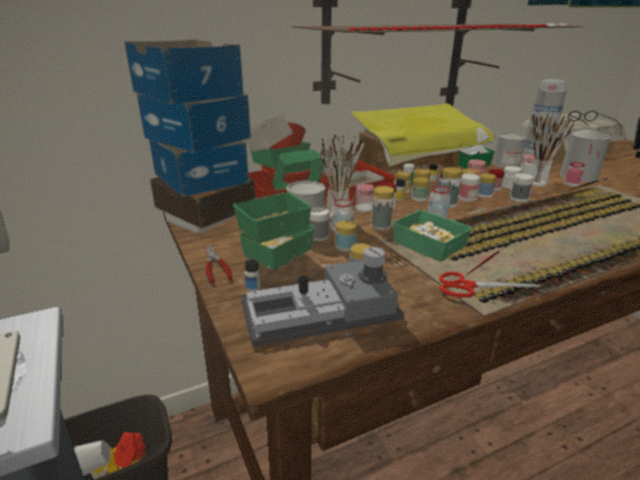

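The top view shows the knob at about (374,212), the post at (361,281), and the base corners at about (343,198), (405,204), (383,334) and (320,327). The scene view agrees: the knob is at (374,257) and the post at (303,285).

```bash
cat > h.py <<'E'
import cv2,numpy as np
from workcell import readout,camera,bot
def ray(c,uv,z):
    n=cv2.undistortPoints(np.array([[uv]],float),c["K"],c["dist"])[0,0]
    R=cv2.Rodrigues(np.array(c["rvec"],float))[0];t=np.array(c["tvec"],float).ravel()
    o=-R.T@t;d=R.T@np.array([n[0],n[1],1]);return o+d*(z-o[2])/d[2]
def proj(c,p):
    return cv2.projectPoints(np.array(p,float).reshape(-1,3),np.array(c["rvec"],float),np.array(c["tvec"],float),c["K"],np.array(c["dist"],float))[0][:,0]
E
python3 - <<'E'
from h import *
c=camera("top")
for n,uv,z in[("knob",(374,212),.108),("post",(361,281),.076),("BL",(343,198),.056),("BR",(405,204),.056),("FR",(383,334),.014),("FL",(320,327),.014)]:print(n,ray(c,uv,z).round(4))
s=camera("scene")
for n,uv,z in[("knob",(374,252),.108),("post",(303,279),.076)]:print(n,ray(s,uv,z).round(4))
im=c["pixels"][185:345,300:420,::-1];cv2.imwrite("pics/c1.png",cv2.resize(im,None,fx=3.7,fy=3.7,interpolation=cv2.INTER_CUBIC))
E
```

```text
knob [ 0.6676 -0.0767  0.108 ]
post [ 0.5394 -0.0554  0.076 ]
BL [ 0.7009 -0.0224  0.056 ]
BR [ 0.6901 -0.144   0.056 ]
FR [ 0.434  -0.1057  0.014 ]
FL [0.4477 0.0202 0.014 ]
knob [ 0.6655 -0.0811  0.108 ]
post [ 0.5366 -0.062   0.076 ]
```

View pics/c1.png

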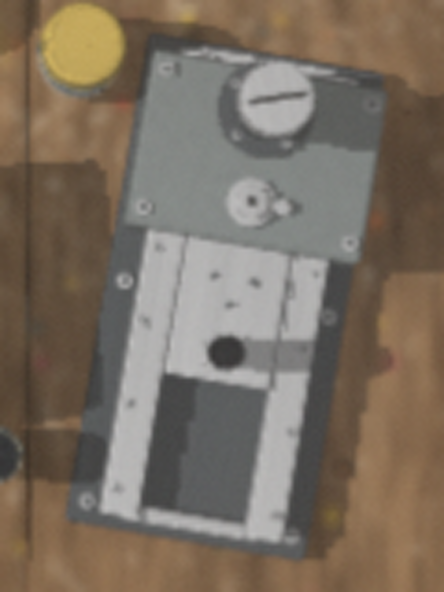

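The crop puts the knob centre at (277,98) and the post at (226,352) in crop pixels. The knob-to-post distance comes out at 130 mm, as it should.

Emit:
jog_arm(
  motion=[
    {"x":60,"y":-20,"z":0,"spin":-5},
    {"x":120,"y":-39,"z":0,"spin":-10},
    {"x":180,"y":-59,"z":0,"spin":-15},
    {"x":240,"y":-79,"z":0,"spin":-20},
    {"x":300,"y":-98,"z":0,"spin":-20},
    {"x":360,"y":-118,"z":0,"spin":-20},
    {"x":420,"y":-138,"z":0,"spin":-20},
    {"x":420,"y":-138,"z":0,"spin":-20},
  ],
)

```text
validation failed for argument at $.mo...
```

```bash
cat >> h.py <<'E'
from scipy.spatial.transform import Rotation as Ro
def st():
    o=readout.get_obs();M=Ro.from_quat(o["tool_rot"]).as_matrix()
    print("t",round(o["clock"],2),"p",np.round(o["eef_pos"],4),"yaw",round(np.degrees(np.arctan2(M[1,0],M[0,0])),1),"z",M[:,2].round(3),"j",np.round(np.degrees(o["joint_pos"]),1),"F",np.round(o["ft_force"],2),"T",np.round(o["ft_torque"],3),"w",round(o["grip_width"],4),"g",round(o["grasp_force"],1));return o,M
E
python3 - <<'E'
from h import *
o,M=st();c=camera("wrist");cv2.imwrite("pics/w1.png",c["pixels"][:,:,::-1])
print(proj(c,[[.667,-.079,.108],[.539,-.058,.076]]))
E
```

```text
t 0.2 p [ 0.1712 -0.4694  0.2307] yaw 20.0 z [-0.     0.001 -1.   ] j [-70.   13.8   0.2  76.5  -0.   90. ] F [ 0.39 -0.38  0.41] T [-0.023  0.023  0.023] w 0.0853 g 0.0
[[ 947.63774549 2117.90172535]
 [ 147.07695417  -66.24175638]]
```

View pics/w1.png

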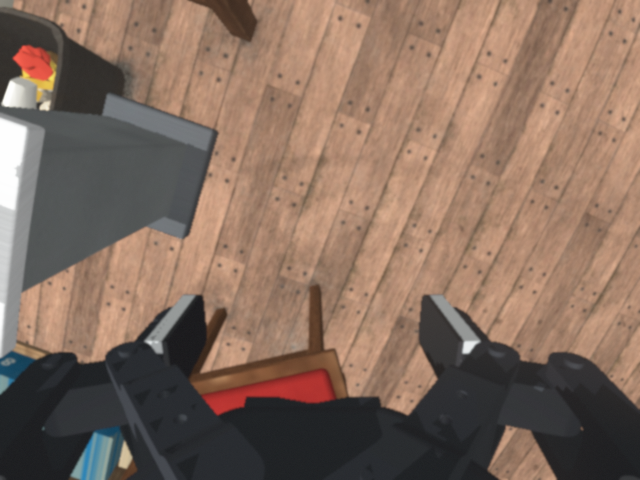

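The wrist picture shows only the floor: the move was refused, probably because each row needs "fingers". I'll retry with it.

Emit:
jog_arm(
  motion=[
    {"x":60,"y":-20,"z":0,"spin":-5,"fingers":-1},
    {"x":120,"y":-39,"z":0,"spin":-10,"fingers":-1},
    {"x":180,"y":-59,"z":0,"spin":-15,"fingers":-1},
    {"x":240,"y":-79,"z":0,"spin":-20,"fingers":-1},
    {"x":300,"y":-98,"z":0,"spin":-20,"fingers":-1},
    {"x":360,"y":-118,"z":0,"spin":-20,"fingers":-1},
    {"x":420,"y":-138,"z":0,"spin":-20,"fingers":-1},
    {"x":420,"y":-138,"z":0,"spin":-20,"fingers":-1},
  ],
)

```text
clock: 1.25
eef_pos: [0.5212, -0.1931, 0.2305]
tool_rot: [0.939, 0.345, 0.0, -0.0]
ft_force: [0.4, -0.0, -0.9]
grip_width: 0.0853
grasp_force: 0.0
```

Run:
```python
from h import *
o,M=st();c=camera("wrist");cv2.imwrite("pics/w2.png",c["pixels"][:,:,::-1])
print(proj(c,[[.667,-.079,.108],[.539,-.058,.076]]))
```

```text
t 1.25 p [ 0.5212 -0.1931  0.2305] yaw 40.4 z [-0.     0.001 -1.   ] j [-20.3  20.2   9.   78.8   0.  119.3] F [ 0.38 -0.04 -0.91] T [-0.022  0.034  0.005] w 0.0853 g 0.0
[[322.63120294 -42.20159531]
 [194.7272491   97.14318073]]
```

Emit:
jog_arm(
  motion=[
    {"x":40,"y":-13,"z":0,"spin":8,"fingers":-1},
    {"x":80,"y":-26,"z":0,"spin":16,"fingers":-1},
    {"x":120,"y":-39,"z":0,"spin":24,"fingers":-1},
    {"x":143,"y":-46,"z":0,"spin":32,"fingers":-1},
    {"x":143,"y":-46,"z":0,"spin":32,"fingers":-1},
    {"x":143,"y":-46,"z":0,"spin":32,"fingers":-1},
  ],
)

```text
clock: 2.05
eef_pos: [0.5976, -0.0704, 0.2313]
tool_rot: [0.998, 0.07, -0.0, 0.0]
ft_force: [0.4, -0.5, 0.0]
grip_width: 0.0857
grasp_force: 0.0
```

Run:
```python
from h import *
o,M=st();c=camera("wrist");cv2.imwrite("pics/w3.png",c["pixels"][:,:,::-1])
print(proj(c,[[.667,-.079,.108],[.539,-.058,.076]]))
```

```text
t 2.05 p [ 0.5976 -0.0704  0.2313] yaw 8.0 z [-0.001 -0.001 -1.   ] j [ -6.7  25.7  17.3  81.7  -0.  165.3] F [ 0.42 -0.5   0.05] T [ 0.006 -0.001  0.052] w 0.0857 g 0.0
[[336.49694862 140.42970032]
 [288.21266695 284.69036287]]
```

View pics/w3.png

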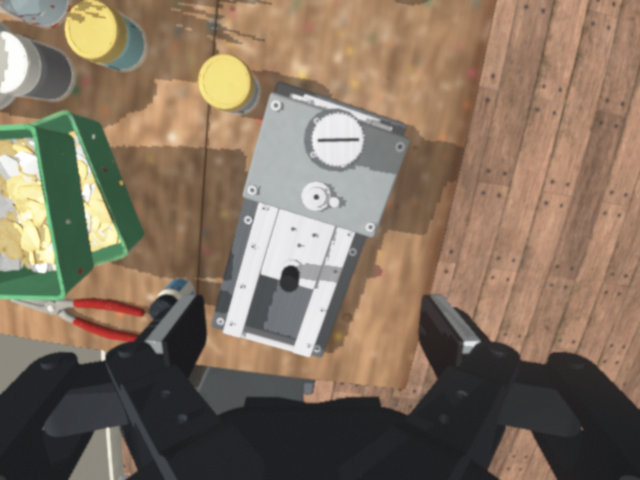

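The wrist view shows the knob top at about (337,139) and the post top at about (290,271). The jar sits to the left at (228,82), and the blue bottle is at (170,295).

Run:
```python
from h import *
c=camera("wrist")
g=cv2.cvtColor(c["pixels"],cv2.COLOR_RGB2GRAY)
k=g[105:175,300:375];n,l,s,ce=cv2.connectedComponentsWithStats((k>175).astype(np.uint8))
i=1+s[1:,4].argmax();print(s[i],ce[i]+[300,105])
sub=g[258:298,275:305];n,l,s2,ce2=cv2.connectedComponentsWithStats((sub<45).astype(np.uint8));j=1+s2[1:,4].argmax();print(s2[j]+[275,258,0,0,0])
K=ray(c,s[i][:2]+s[i][2:4]/2+[299.5,104.5],.108);print("knob",K)
P=ray(c,(290,271),.076);print("post",P,np.linalg.norm((K-P)[:2]),np.degrees(np.arctan2(K[1]-P[1],K[0]-P[0])))
B=ray(c,(186,287),.058);print("bottle",B)
o,M=st();d=M.T@(K-o["eef_pos"]);print(d*1000)
```

```text
[  10    8   53   54 2057] [336.33106466 139.10889645]
[284 268  14  12  98]
knob [ 0.66765857 -0.07868851  0.108     ]
post [ 0.55211506 -0.05804572  0.076     ] 0.11737302528345393 -10.129486910229716
bottle [0.51522792 0.03841629 0.058     ]
t 2.15 p [ 0.5977 -0.0705  0.2315] yaw 8.0 z [-0. -0. -1.] j [ -6.7  25.7  17.3  81.7  -0.  165.3] F [-0.57 -0.15  0.48] T [ 0.03   0.004 -0.002] w 0.0854 g 0.0
[ 68.16970798  17.78604439 123.44072984]
```

Emit:
jog_arm(
  motion=[
    {"x":34,"y":9,"z":0,"spin":0,"fingers":-1},
    {"x":68,"y":18,"z":20,"spin":0,"fingers":-1},
    {"x":68,"y":18,"z":60,"spin":0,"fingers":-1},
    {"x":68,"y":18,"z":100,"spin":0,"fingers":-1},
    {"x":68,"y":18,"z":130,"spin":0,"fingers":-1},
    {"x":68,"y":18,"z":145,"spin":0,"fingers":-1},
    {"x":68,"y":18,"z":153,"spin":0,"fingers":-1},
    {"x":68,"y":18,"z":153,"spin":0,"fingers":-1},
  ],
)

```text
clock: 3.15
eef_pos: [0.6686, -0.0776, 0.0789]
tool_rot: [0.998, 0.07, 0.0, 0.0]
ft_force: [0.7, 0.5, 0.5]
grip_width: 0.0857
grasp_force: 0.0
```

Run:
```python
from h import *
st();c=camera("wrist");cv2.imwrite("pics/w4.png",c["pixels"][:,:,::-1])
```

```text
t 3.15 p [ 0.6686 -0.0776  0.0789] yaw 8.0 z [ 0.001 -0.    -1.   ] j [ -6.6  38.6  16.2  67.5  -0.  165.4] F [0.74 0.46 0.49] T [-0.042 -0.011  0.034] w 0.0857 g 0.0
```

View pics/w4.png

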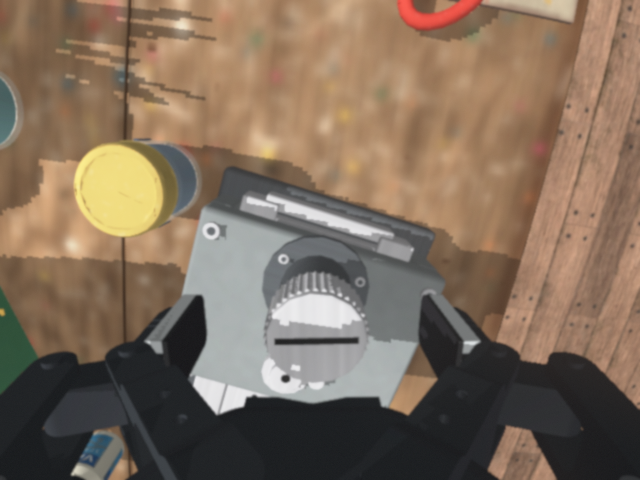

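The wrist picture shows the knob top at (317,337), midway between the fingers, and nothing else is in the way. I'll close now.

Emit:
jog_arm(
  motion=[
    {"x":0,"y":0,"z":0,"spin":0,"fingers":1},
    {"x":0,"y":0,"z":0,"spin":0,"fingers":1},
    {"x":0,"y":0,"z":0,"spin":0,"fingers":1},
    {"x":0,"y":0,"z":0,"spin":0,"fingers":1},
    {"x":0,"y":0,"z":0,"spin":0,"fingers":1},
    {"x":0,"y":0,"z":0,"spin":0,"fingers":1},
  ],
)

```text
clock: 3.95
eef_pos: [0.6691, -0.0789, 0.0797]
tool_rot: [0.998, 0.07, 0.001, 0.001]
ft_force: [-0.8, -5.8, 4.9]
grip_width: 0.0364
grasp_force: 60.3
```

Emit:
jog_arm(
  motion=[
    {"x":0,"y":1.3,"z":-1,"spin":0,"fingers":1},
    {"x":0,"y":1.3,"z":-2,"spin":0,"fingers":1},
    {"x":0,"y":1.3,"z":-3,"spin":0,"fingers":1},
    {"x":0,"y":1.3,"z":-4,"spin":0,"fingers":1},
    {"x":0,"y":1.3,"z":-4,"spin":0,"fingers":1},
  ],
)

```text
clock: 4.58
eef_pos: [0.669, -0.0789, 0.0804]
tool_rot: [0.998, 0.07, -0.0, 0.0]
ft_force: [5.4, -4.1, -6.8]
grip_width: 0.0365
grasp_force: 60.6
```

Emit:
jog_arm(
  motion=[
    {"x":0,"y":1,"z":-1,"spin":0,"fingers":1},
    {"x":0,"y":1,"z":-2,"spin":0,"fingers":1},
    {"x":0,"y":1,"z":-3,"spin":0,"fingers":1},
    {"x":0,"y":1,"z":-4,"spin":0,"fingers":1},
    {"x":0,"y":1,"z":-4,"spin":0,"fingers":1},
  ],
)

```text
clock: 5.2
eef_pos: [0.669, -0.079, 0.084]
tool_rot: [0.998, 0.07, -0.0, -0.0]
ft_force: [4.5, -2.6, -8.1]
grip_width: 0.036
grasp_force: 60.7
```

```bash
python3 -c "
from h import *
st()"
```

```text
t 5.2 p [ 0.669 -0.079  0.084] yaw 8.1 z [-0.001  0.001 -1.   ] j [ -6.7  38.6  16.8  68.3   0.  165.2] F [ 4.54 -2.58 -8.05] T [-0.576 -1.102 -0.031] w 0.036 g 60.7
```

Emit:
jog_arm(
  motion=[
    {"x":0.7,"y":1,"z":-1,"spin":0,"fingers":1},
    {"x":1.5,"y":1,"z":-2,"spin":0,"fingers":1},
    {"x":1.5,"y":1,"z":-3,"spin":0,"fingers":1},
    {"x":1.5,"y":1,"z":-3.5,"spin":0,"fingers":1},
    {"x":1.5,"y":1,"z":-3.5,"spin":0,"fingers":1},
  ],
)

```text
clock: 5.82
eef_pos: [0.6689, -0.079, 0.087]
tool_rot: [0.998, 0.071, -0.002, -0.001]
ft_force: [5.0, 2.2, -20.2]
grip_width: 0.0358
grasp_force: 62.1
```

```bash
python3 -c "
from h import *
st()"
```

```text
t 5.83 p [ 0.6689 -0.079   0.087 ] yaw 8.1 z [-0.004  0.002 -1.   ] j [-6.800e+00  3.860e+01  1.740e+01  6.900e+01  1.000e-01  1.651e+02] F [  5.03   2.21 -20.23] T [ 0.536 -1.069 -0.075] w 0.0358 g 62.1
```

Emit:
jog_arm(
  motion=[
    {"x":0,"y":-0.5,"z":1,"spin":0,"fingers":1},
    {"x":0,"y":-0.5,"z":1,"spin":0,"fingers":1},
  ],
)

```text
clock: 6.08
eef_pos: [0.6689, -0.0791, 0.087]
tool_rot: [0.998, 0.07, -0.002, -0.001]
ft_force: [3.0, 2.9, -21.3]
grip_width: 0.0363
grasp_force: 62.0
```

Emit:
jog_arm(
  motion=[
    {"x":0,"y":0,"z":1,"spin":0,"fingers":1},
    {"x":0,"y":0,"z":1.5,"spin":0,"fingers":1},
    {"x":0,"y":0,"z":1.5,"spin":0,"fingers":1},
  ],
)

```text
clock: 6.45
eef_pos: [0.669, -0.0791, 0.0868]
tool_rot: [0.998, 0.07, -0.001, -0.001]
ft_force: [-1.2, 4.8, -17.7]
grip_width: 0.0363
grasp_force: 62.1
```

Emit:
jog_arm(
  motion=[
    {"x":0,"y":-1.5,"z":1,"spin":0,"fingers":1},
    {"x":0,"y":-1.5,"z":1,"spin":0,"fingers":1},
    {"x":0,"y":-1.5,"z":1,"spin":0,"fingers":1},
  ],
)

```text
clock: 6.82
eef_pos: [0.6691, -0.079, 0.0866]
tool_rot: [0.998, 0.07, -0.001, 0.0]
ft_force: [-4.9, 0.2, -13.1]
grip_width: 0.0363
grasp_force: 62.4
```

Emit:
jog_arm(
  motion=[
    {"x":-0.7,"y":0,"z":0,"spin":-3,"fingers":1},
    {"x":-0.7,"y":0,"z":0,"spin":-6,"fingers":1},
    {"x":-0.7,"y":0,"z":0,"spin":-9,"fingers":1},
    {"x":-0.7,"y":0,"z":0,"spin":-12,"fingers":1},
    {"x":-0.7,"y":0,"z":0,"spin":-12,"fingers":1},
  ],
)

```text
clock: 7.45
eef_pos: [0.6691, -0.0787, 0.0874]
tool_rot: [0.985, 0.174, 0.0, 0.0]
ft_force: [-6.0, 2.2, -10.3]
grip_width: 0.0362
grasp_force: 62.8
```

```bash
python3 -c "
from h import *
st()"
```

```text
t 7.45 p [ 0.6691 -0.0787  0.0874] yaw 20.0 z [ 0. -0. -1.] j [ -6.7  38.4  17.   68.6  -0.  153.3] F [ -5.98   2.17 -10.35] T [0.328 1.018 0.023] w 0.0362 g 62.8
```

Emit:
jog_arm(
  motion=[
    {"x":-1,"y":0.5,"z":-0.5,"spin":0,"fingers":1},
    {"x":-1,"y":0.5,"z":-1,"spin":0,"fingers":1},
    {"x":-1,"y":0.5,"z":-1,"spin":0,"fingers":1},
  ],
)

```text
clock: 7.82
eef_pos: [0.669, -0.0787, 0.0878]
tool_rot: [0.985, 0.174, 0.001, -0.0]
ft_force: [-2.3, 5.5, -11.4]
grip_width: 0.0363
grasp_force: 62.7
```

Emit:
jog_arm(
  motion=[
    {"x":0,"y":-1,"z":-0.7,"spin":0,"fingers":1},
    {"x":0,"y":-1,"z":-1.5,"spin":0,"fingers":1},
    {"x":0,"y":-1,"z":-1.5,"spin":0,"fingers":1},
    {"x":0,"y":-1,"z":-1.5,"spin":0,"fingers":1},
  ],
)

```text
clock: 8.32
eef_pos: [0.669, -0.0787, 0.0889]
tool_rot: [0.985, 0.174, 0.001, 0.001]
ft_force: [2.0, 1.7, -15.5]
grip_width: 0.0363
grasp_force: 62.3
```

Emit:
jog_arm(
  motion=[
    {"x":-0.5,"y":0,"z":0,"spin":-3,"fingers":1},
    {"x":-0.5,"y":0,"z":0,"spin":-6,"fingers":1},
    {"x":-0.5,"y":0,"z":0,"spin":-9,"fingers":1},
    {"x":-0.5,"y":0,"z":0,"spin":-12,"fingers":1},
    {"x":-0.5,"y":0,"z":0,"spin":-12,"fingers":1},
  ],
)

```text
clock: 8.95
eef_pos: [0.6688, -0.0783, 0.0904]
tool_rot: [0.961, 0.276, 0.002, 0.0]
ft_force: [-0.1, 2.4, -8.0]
grip_width: 0.0364
grasp_force: 62.9
```

Run:
```python
from h import *
st()
c=camera("scene");cv2.imwrite("pics/s1.png",cv2.resize(c["pixels"][190:340,240:440,::-1],None,fx=4,fy=4,interpolation=cv2.INTER_CUBIC))
```

```text
t 8.95 p [ 0.6688 -0.0783  0.0904] yaw 32.0 z [ 0.003  0.    -1.   ] j [ -6.7  38.1  16.9  68.7   0.  141.3] F [-0.09  2.43 -8.02] T [ 0.51  -0.058 -0.111] w 0.0364 g 62.9
```

View pics/s1.png

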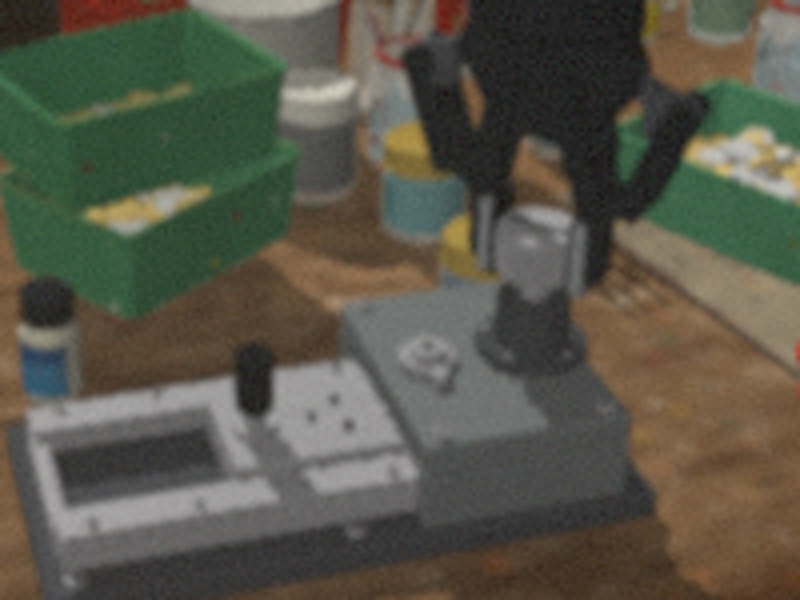

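The scene crop shows the pads on the knob at about (535,245), with the sleeve below it. From here I can't tell lift from slip. I'll check how high the knob sits between the fingers in the wrist camera.

Run:
```python
from h import *
o,M=st();c=camera("wrist")
for z in(.098,.102,.106,.108,.111,.115,.118,.122):
    th=np.linspace(0,2*np.pi,60);p=proj(c,np.c_[.6688+.019*np.cos(th),-.0785+.019*np.sin(th),0*th+z]);print(z,p.min(0).round(1),p.max(0).round(1))
a=cv2.imread("pics/w4.png")[230:470,200:440];b=c["pixels"][230:470,200:440,::-1]
cv2.imwrite("pics/w5.png",cv2.resize(np.hstack([a,b]),None,fx=1.6,fy=1.6))
```

```text
t 9.0 p [ 0.6689 -0.0784  0.0904] yaw 32.0 z [ 0.003  0.    -1.   ] j [ -6.7  38.1  16.9  68.7   0.  141.3] F [ 1.08  2.04 -8.92] T [ 0.501 -0.118 -0.015] w 0.036 g 62.9
0.098 [264.5 266. ] [356.9 350.1]
0.102 [263.3 269.5] [358.1 355.4]
0.106 [262.  273.1] [359.3 361. ]
0.108 [261.3 275. ] [360.  363.9]
0.111 [260.3 278. ] [361.  368.3]
0.115 [258.8 282.1] [362.5 374.6]
0.118 [257.6 285.4] [363.6 379.5]
0.122 [256. 290.] [365.2 386.4]
```

View pics/w5.png

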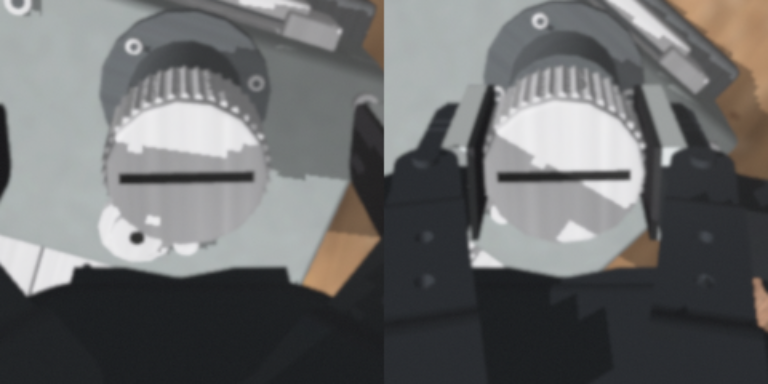

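Left is before the grip, right is now. The knob top sits at the same height between the fingers (bottom edge about row 242 in both) and the slot has turned with the gripper. So there was no slip: the lift is about 10 mm and the lug is in the groove. I'll pull up to the groove's end.

Emit:
jog_arm(
  motion=[
    {"x":0,"y":-0.5,"z":-1,"spin":0,"fingers":1},
    {"x":0,"y":-0.5,"z":-2,"spin":0,"fingers":1},
    {"x":0,"y":-0.5,"z":-3,"spin":0,"fingers":1},
    {"x":0,"y":-0.5,"z":-3.5,"spin":0,"fingers":1},
    {"x":0,"y":-0.5,"z":-3.5,"spin":0,"fingers":1},
  ],
)

```text
clock: 9.68
eef_pos: [0.6688, -0.0783, 0.0923]
tool_rot: [0.961, 0.276, 0.001, 0.001]
ft_force: [4.9, 1.0, -11.6]
grip_width: 0.0365
grasp_force: 62.6
```

Emit:
jog_arm(
  motion=[
    {"x":1,"y":0,"z":-1,"spin":0,"fingers":1},
    {"x":1,"y":0,"z":-1.7,"spin":0,"fingers":1},
    {"x":1,"y":0,"z":-1.7,"spin":0,"fingers":1},
    {"x":1,"y":0,"z":-1.7,"spin":0,"fingers":1},
  ],
)

```text
clock: 10.18
eef_pos: [0.6688, -0.0783, 0.0944]
tool_rot: [0.961, 0.276, 0.0, 0.001]
ft_force: [4.0, -3.6, -10.3]
grip_width: 0.0365
grasp_force: 62.8
```

Emit:
jog_arm(
  motion=[
    {"x":0.5,"y":0.8,"z":-0.6,"spin":0,"fingers":1},
    {"x":0.5,"y":0.8,"z":-1,"spin":0,"fingers":1},
    {"x":0.5,"y":0.8,"z":-1,"spin":0,"fingers":1},
  ],
)

```text
clock: 10.55
eef_pos: [0.6688, -0.0783, 0.0948]
tool_rot: [0.961, 0.276, -0.0, 0.0]
ft_force: [1.7, -3.7, -10.7]
grip_width: 0.0359
grasp_force: 62.8
```

Emit:
jog_arm(
  motion=[
    {"x":0.5,"y":0.5,"z":-0.3,"spin":-3,"fingers":1},
    {"x":0.5,"y":0.5,"z":-0.5,"spin":-6,"fingers":1},
    {"x":0.5,"y":0.5,"z":-0.5,"spin":-9,"fingers":1},
    {"x":0.5,"y":0.5,"z":-0.5,"spin":-12,"fingers":1},
    {"x":0.5,"y":0.5,"z":-0.5,"spin":-12,"fingers":1},
  ],
)

```text
clock: 11.18
eef_pos: [0.6686, -0.078, 0.0949]
tool_rot: [0.927, 0.375, -0.001, -0.001]
ft_force: [-1.3, -2.6, -10.6]
grip_width: 0.0365
grasp_force: 62.8
```

```bash
python3 -c "
from h import *
st()"
```

```text
t 11.18 p [ 0.6686 -0.078   0.0949] yaw 44.0 z [-0.003  0.    -1.   ] j [ -6.7  38.1  17.7  69.8  -0.  129.3] F [ -1.27  -2.56 -10.55] T [-0.607  0.043  0.011] w 0.0365 g 62.8
```

Emit:
jog_arm(
  motion=[
    {"x":0,"y":0,"z":-0.1,"spin":-3,"fingers":1},
    {"x":0,"y":0,"z":-0.2,"spin":-6,"fingers":1},
    {"x":0,"y":0,"z":-0.4,"spin":-9,"fingers":1},
    {"x":0,"y":0,"z":-0.5,"spin":-12,"fingers":1},
    {"x":0,"y":0,"z":-0.6,"spin":-15,"fingers":1},
    {"x":0,"y":0,"z":-0.7,"spin":-18,"fingers":1},
    {"x":0,"y":0,"z":-0.9,"spin":-21,"fingers":1},
    {"x":0,"y":0,"z":-1,"spin":-24,"fingers":1},
  ],
)

```text
clock: 12.18
eef_pos: [0.6681, -0.0776, 0.0957]
tool_rot: [0.829, 0.56, -0.001, -0.002]
ft_force: [-2.9, -2.4, -10.7]
grip_width: 0.0364
grasp_force: 62.9
```

```bash
python3 -c "
from h import *
st()"
```

```text
t 12.18 p [ 0.6681 -0.0776  0.0957] yaw 68.1 z [-0.004  0.001 -1.   ] j [ -6.6  38.1  17.8  69.9   0.  105.3] F [ -2.93  -2.42 -10.7 ] T [-0.321  0.268 -0.047] w 0.0364 g 62.9
```

Emit:
jog_arm(
  motion=[
    {"x":0,"y":0,"z":-0.2,"spin":-4,"fingers":1},
    {"x":0,"y":0,"z":-0.4,"spin":-8,"fingers":1},
    {"x":0,"y":0,"z":-0.5,"spin":-12,"fingers":1},
    {"x":0,"y":0,"z":-0.7,"spin":-16,"fingers":1},
    {"x":0,"y":0,"z":-0.9,"spin":-20,"fingers":1},
    {"x":0,"y":0,"z":-1.1,"spin":-24,"fingers":1},
    {"x":0,"y":0,"z":-1.2,"spin":-28,"fingers":1},
    {"x":0,"y":0,"z":-1.4,"spin":-32,"fingers":1},
  ],
)

```text
clock: 13.18
eef_pos: [0.6671, -0.0775, 0.097]
tool_rot: [0.642, 0.767, -0.001, -0.003]
ft_force: [-3.9, -1.0, -9.7]
grip_width: 0.0366
grasp_force: 63.0
```

```bash
python3 -c "
from h import *
st()"
```

```text
t 13.18 p [ 0.6671 -0.0775  0.097 ] yaw 100.1 z [-0.006  0.001 -1.   ] j [-6.6 38.  17.9 70.2  0.  73.2] F [-3.88 -1.02 -9.72] T [-0.241  0.62  -0.031] w 0.0366 g 63.0
```

Emit:
jog_arm(
  motion=[
    {"x":0,"y":-0.3,"z":-0.2,"spin":-4,"fingers":1},
    {"x":0,"y":-0.6,"z":-0.4,"spin":-8,"fingers":1},
    {"x":0,"y":-0.8,"z":-0.5,"spin":-12,"fingers":1},
    {"x":0,"y":-0.8,"z":-0.7,"spin":-16,"fingers":1},
    {"x":0,"y":-0.8,"z":-0.9,"spin":-20,"fingers":1},
    {"x":0,"y":-0.8,"z":-1.1,"spin":-24,"fingers":1},
    {"x":0,"y":-0.8,"z":-1.2,"spin":-28,"fingers":1},
    {"x":0,"y":-0.8,"z":-1.4,"spin":-32,"fingers":1},
  ],
)

```text
clock: 14.18
eef_pos: [0.6663, -0.0778, 0.0985]
tool_rot: [0.406, 0.914, -0.001, -0.003]
ft_force: [-4.9, -2.4, -9.8]
grip_width: 0.0364
grasp_force: 62.9
```

```bash
python3 -c "
from h import *
st()"
```

```text
t 14.18 p [ 0.6663 -0.0778  0.0985] yaw 132.1 z [-0.006  0.001 -1.   ] j [-6.7 37.9 17.8 70.3  0.  41.2] F [-4.87 -2.38 -9.83] T [-0.328  0.762 -0.097] w 0.0364 g 62.9
```

Emit:
jog_arm(
  motion=[
    {"x":0.2,"y":-0.4,"z":-0.2,"spin":-4,"fingers":1},
    {"x":0.4,"y":-0.8,"z":-0.4,"spin":-8,"fingers":1},
    {"x":0.4,"y":-0.9,"z":-0.5,"spin":-12,"fingers":1},
    {"x":0.4,"y":-0.9,"z":-0.7,"spin":-16,"fingers":1},
    {"x":0.4,"y":-0.9,"z":-0.9,"spin":-20,"fingers":1},
    {"x":0.4,"y":-0.9,"z":-1.1,"spin":-24,"fingers":1},
    {"x":0.4,"y":-0.9,"z":-1.2,"spin":-28,"fingers":1},
  ],
)

```text
clock: 15.05
eef_pos: [0.6658, -0.0785, 0.0997]
tool_rot: [0.173, 0.985, -0.0, -0.003]
ft_force: [-2.9, -2.9, -9.0]
grip_width: 0.0363
grasp_force: 62.9
```

```bash
python3 -c "
from h import *
st()"
```

```text
t 15.05 p [ 0.6658 -0.0785  0.0997] yaw 160.1 z [-0.005  0.    -1.   ] j [-6.7 37.7 17.8 70.3 -0.  13.2] F [-2.94 -2.89 -9.  ] T [-0.464  0.515 -0.054] w 0.0363 g 62.9
```

Emit:
jog_arm(
  motion=[
    {"x":0,"y":0,"z":-0.2,"spin":-4,"fingers":1},
    {"x":0,"y":0,"z":-0.4,"spin":-8,"fingers":1},
    {"x":0,"y":0,"z":-0.5,"spin":-12,"fingers":1},
    {"x":0,"y":0,"z":-0.6,"spin":-16,"fingers":1},
    {"x":0,"y":0,"z":-0.6,"spin":-20,"fingers":1},
    {"x":0,"y":0,"z":-0.6,"spin":-24,"fingers":1},
  ],
)

```text
clock: 15.8
eef_pos: [0.6657, -0.0792, 0.1005]
tool_rot: [-0.035, 0.999, -0.0, -0.003]
ft_force: [-4.4, -3.7, -7.9]
grip_width: 0.0361
grasp_force: 63.0
```

```bash
python3 -c "
from h import *
st()"
```

```text
t 15.8 p [ 0.6657 -0.0792  0.1005] yaw -175.9 z [-0.005 -0.001 -1.   ] j [ -6.7  37.7  17.8  70.4  -0.1 -10.8] F [-4.37 -3.7  -7.92] T [-0.867  0.718 -0.074] w 0.0361 g 63.0
```

Emit:
jog_arm(
  motion=[
    {"x":0,"y":0,"z":0,"spin":-3,"fingers":1},
    {"x":0,"y":0,"z":0,"spin":-6,"fingers":1},
    {"x":0,"y":0,"z":0,"spin":-9,"fingers":1},
    {"x":0,"y":0,"z":0,"spin":-12,"fingers":1},
    {"x":0,"y":0,"z":0,"spin":-12,"fingers":1},
  ],
)

```text
clock: 16.42
eef_pos: [0.6657, -0.0795, 0.1007]
tool_rot: [-0.139, 0.99, -0.0, -0.003]
ft_force: [-3.2, -4.5, -9.1]
grip_width: 0.0364
grasp_force: 63.0
```

```bash
python3 -c "
from h import *
st()"
```

```text
t 16.43 p [ 0.6657 -0.0795  0.1007] yaw -164.1 z [-0.005 -0.001 -1.   ] j [ -6.8  37.7  17.8  70.4  -0.1 -22.7] F [-3.18 -4.53 -9.05] T [-0.911  0.725  0.061] w 0.0364 g 63.0
```

Emit:
jog_arm(
  motion=[
    {"x":0,"y":0,"z":0,"spin":-2,"fingers":1},
    {"x":0,"y":0,"z":0,"spin":-4,"fingers":1},
    {"x":0,"y":0,"z":0,"spin":-6,"fingers":1},
    {"x":0,"y":0,"z":0,"spin":-6,"fingers":1},
  ],
)

```text
clock: 16.92
eef_pos: [0.6658, -0.0797, 0.1007]
tool_rot: [-0.19, 0.982, -0.0, -0.003]
ft_force: [-3.8, -5.6, -8.5]
grip_width: 0.0365
grasp_force: 63.0
```

```bash
python3 -c "
from h import *
st()"
```

```text
t 16.93 p [ 0.6658 -0.0797  0.1007] yaw -158.1 z [-0.005 -0.002 -1.   ] j [ -6.8  37.7  17.8  70.4  -0.1 -28.7] F [-3.8  -5.58 -8.52] T [-0.977  0.744  0.061] w 0.0365 g 63.0
```

Emit:
jog_arm(
  motion=[
    {"x":0,"y":0,"z":0.7,"spin":0,"fingers":1},
    {"x":0,"y":0,"z":1.4,"spin":0,"fingers":1},
    {"x":0,"y":0,"z":2.1,"spin":0,"fingers":1},
    {"x":0,"y":0,"z":2.8,"spin":0,"fingers":1},
    {"x":0,"y":0,"z":2.8,"spin":0,"fingers":1},
  ],
)

```text
clock: 17.55
eef_pos: [0.6659, -0.0797, 0.1002]
tool_rot: [-0.19, 0.982, -0.001, -0.002]
ft_force: [-6.6, -4.8, -0.5]
grip_width: 0.0361
grasp_force: 63.9
```

The thread carries the screw: there is no pull on the gripper and the height is unchanged. Releasing.

Emit:
jog_arm(
  motion=[
    {"x":0,"y":0,"z":0,"spin":0,"fingers":-1},
    {"x":0,"y":0,"z":0,"spin":0,"fingers":-1},
    {"x":0,"y":0,"z":0,"spin":0,"fingers":-1},
    {"x":0,"y":0,"z":0,"spin":0,"fingers":-1},
    {"x":0,"y":0,"z":-40,"spin":0,"fingers":-1},
    {"x":0,"y":0,"z":-80,"spin":0,"fingers":-1},
    {"x":0,"y":0,"z":-80,"spin":0,"fingers":-1},
  ],
)

```text
clock: 18.42
eef_pos: [0.6708, -0.0786, 0.1832]
tool_rot: [-0.191, 0.982, -0.001, 0.004]
ft_force: [0.6, 0.0, 0.2]
grip_width: 0.0858
grasp_force: 0.0
```

Run:
```python
from h import *
o,M=st()
t=camera("top");s=camera("scene");w=camera("wrist")
for z in(.108,.128): print(z,proj(t,[.667,-.079,z]),proj(s,[.667,-.079,z]))
cv2.imwrite("pics/s2.png",np.hstack([cv2.resize(s["pixels"][200:340,240:410,::-1],(400,330)),cv2.resize(w["pixels"][:,:,::-1],(400,330))]))
P=np.array([.539,-.0585,.0]);print("to post tool mm",(M.T@(P-o["eef_pos"]))*1000)
```

```text
t 18.43 p [ 0.6708 -0.0786  0.1832] yaw -158.0 z [ 0.009 -0.001 -1.   ] j [ -6.7  35.2  25.8  80.1   0.  -28.7] F [0.59 0.01 0.18] T [-0.016  0.039 -0.002] w 0.0858 g 0.0
0.108 [[375.22644193 212.31526909]] [[374.0662727  251.30715221]]
0.128 [[376.56629766 211.02339885]] [[374.78802085 241.28453022]]
to post tool mm [116.06623154  68.88346818 181.97731526]
```

View pics/s2.png

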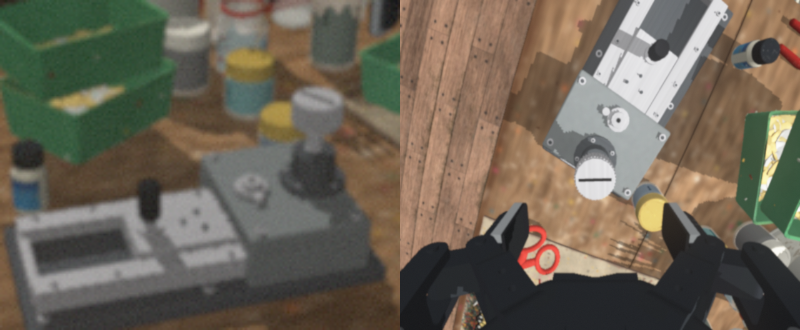

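The scene view confirms the knob standing up by itself, with its top at crop (318,95), which matches z ≈ 0.128. Next is the post.

Emit:
jog_arm(
  motion=[
    {"x":25,"y":15,"z":0,"spin":8,"fingers":-1},
    {"x":60,"y":35,"z":0,"spin":16,"fingers":-1},
    {"x":95,"y":56,"z":0,"spin":24,"fingers":-1},
    {"x":116,"y":69,"z":20,"spin":31.5,"fingers":-1},
    {"x":116,"y":69,"z":50,"spin":31.5,"fingers":-1},
    {"x":116,"y":69,"z":80,"spin":31.5,"fingers":-1},
    {"x":116,"y":69,"z":80,"spin":31.5,"fingers":-1},
  ],
)

```text
clock: 19.45
eef_pos: [0.5311, -0.0576, 0.0947]
tool_rot: [0.082, 0.997, 0.0, -0.004]
ft_force: [-0.2, -0.2, 0.1]
grip_width: 0.0853
grasp_force: 0.0
```

Run:
```python
from h import *
o,M=st();w=camera("wrist")
print(proj(w,[.5388,-.0575,.076]))
P=np.array([.5388,-.0575,.0423]);print((M.T@(P-o["eef_pos"]))*1000)
cv2.imwrite("pics/w6.png",w["pixels"][:,:,::-1])
```

```text
t 19.45 p [ 0.5311 -0.0576  0.0947] yaw 170.5 z [-0.009  0.001 -1.   ] j [-6.2 23.6 -7.2 59.8  0.   3.3] F [-0.18 -0.21  0.06] T [-0.049  0.038 -0.04 ] w 0.0853 g 0.0
[[316.42685906 298.80920444]]
[-8.00577621  1.43108158 52.28855336]
```

View pics/w6.png

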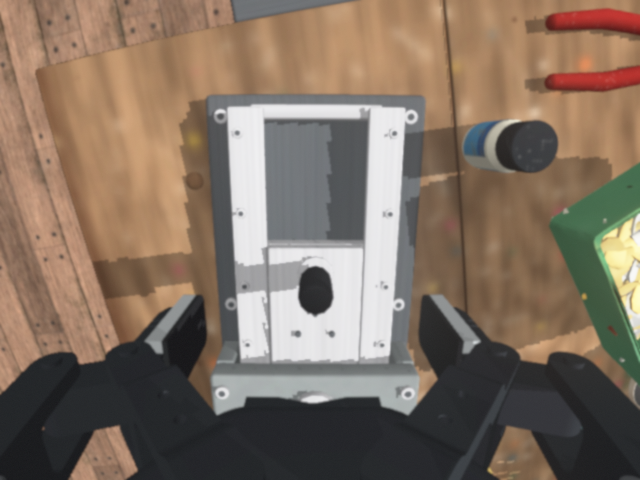

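The wrist view is square to the jig, with the post top at about (316,297) as predicted. The bottle at (525,147) is clear of the path.

Emit:
jog_arm(
  motion=[
    {"x":-8,"y":1.4,"z":15,"spin":0,"fingers":-1},
    {"x":-8,"y":1.4,"z":35,"spin":0,"fingers":-1},
    {"x":-8,"y":1.4,"z":49,"spin":0,"fingers":-1},
    {"x":-8,"y":1.4,"z":49,"spin":0,"fingers":-1},
    {"x":-8,"y":1.4,"z":49,"spin":0,"fingers":1},
    {"x":-8,"y":1.4,"z":49,"spin":0,"fingers":1},
    {"x":-8,"y":1.4,"z":49,"spin":0,"fingers":1},
    {"x":-8,"y":1.4,"z":49,"spin":0,"fingers":1},
  ],
)

```text
clock: 20.5
eef_pos: [0.5431, -0.0581, 0.05]
tool_rot: [0.082, 0.997, -0.0, 0.0]
ft_force: [-0.2, -0.6, 0.9]
grip_width: 0.0161
grasp_force: 58.4
```

Emit:
jog_arm(
  motion=[
    {"x":0,"y":0,"z":0,"spin":0,"fingers":1},
    {"x":0,"y":0,"z":0,"spin":0,"fingers":1},
    {"x":0,"y":0,"z":0,"spin":0,"fingers":1},
  ],
)

```text
clock: 20.88
eef_pos: [0.5432, -0.0581, 0.0499]
tool_rot: [0.082, 0.997, -0.0, 0.0]
ft_force: [-2.5, 0.4, 6.2]
grip_width: 0.0164
grasp_force: 58.5
```

Emit:
jog_arm(
  motion=[
    {"x":3,"y":0,"z":-1,"spin":0,"fingers":1},
    {"x":8,"y":0,"z":-1,"spin":0,"fingers":1},
    {"x":13,"y":0,"z":-1,"spin":0,"fingers":1},
    {"x":18,"y":0,"z":-1,"spin":0,"fingers":1},
    {"x":22,"y":0,"z":-1,"spin":0,"fingers":1},
    {"x":22,"y":0,"z":-1,"spin":0,"fingers":1},
  ],
)

```text
clock: 21.62
eef_pos: [0.5198, -0.0542, 0.05]
tool_rot: [0.082, 0.997, 0.0, -0.001]
ft_force: [-1.5, 0.6, -2.0]
grip_width: 0.0159
grasp_force: 58.6
```

Shuttle slides freely (23.7 mm).

Emit:
jog_arm(
  motion=[
    {"x":5,"y":0,"z":0,"spin":0,"fingers":1},
    {"x":11,"y":0,"z":0,"spin":0,"fingers":1},
    {"x":17,"y":0,"z":0,"spin":0,"fingers":1},
    {"x":23,"y":0,"z":0,"spin":0,"fingers":1},
    {"x":29,"y":0,"z":0,"spin":0,"fingers":1},
    {"x":35,"y":0,"z":0,"spin":0,"fingers":1},
    {"x":39,"y":0,"z":0,"spin":0,"fingers":1},
    {"x":39,"y":0,"z":0,"spin":0,"fingers":1},
  ],
)

```text
clock: 22.62
eef_pos: [0.4813, -0.0476, 0.05]
tool_rot: [0.082, 0.997, 0.0, -0.001]
ft_force: [-1.4, 2.4, -8.2]
grip_width: 0.0158
grasp_force: 58.7
```

Emit:
jog_arm(
  motion=[
    {"x":2,"y":0,"z":0,"spin":0,"fingers":1},
    {"x":4,"y":0,"z":0,"spin":0,"fingers":1},
    {"x":6,"y":0,"z":0,"spin":0,"fingers":1},
    {"x":7,"y":0,"z":0,"spin":0,"fingers":1},
    {"x":7,"y":0,"z":0,"spin":0,"fingers":1},
  ],
)

```text
clock: 23.25
eef_pos: [0.4753, -0.0466, 0.0501]
tool_rot: [0.082, 0.997, 0.0, -0.0]
ft_force: [1.1, 2.7, -12.3]
grip_width: 0.0161
grasp_force: 58.7
```

Emit:
jog_arm(
  motion=[
    {"x":1,"y":0.5,"z":1,"spin":0,"fingers":1},
    {"x":2,"y":0.5,"z":2,"spin":0,"fingers":1},
    {"x":3,"y":0.5,"z":2,"spin":0,"fingers":1},
    {"x":3,"y":0.5,"z":2,"spin":0,"fingers":1},
    {"x":3,"y":0.5,"z":2,"spin":0,"fingers":1},
  ],
)

```text
clock: 23.88
eef_pos: [0.4748, -0.0465, 0.0499]
tool_rot: [0.083, 0.997, -0.001, 0.002]
ft_force: [1.3, -1.4, 6.1]
grip_width: 0.016
grasp_force: 60.1
```

Emit:
jog_arm(
  motion=[
    {"x":1,"y":0,"z":-1,"spin":0,"fingers":1},
    {"x":2,"y":0,"z":-1,"spin":0,"fingers":1},
    {"x":2,"y":0,"z":-1,"spin":0,"fingers":1},
    {"x":2,"y":0,"z":-1,"spin":0,"fingers":1},
  ],
)

```text
clock: 24.38
eef_pos: [0.4741, -0.0464, 0.05]
tool_rot: [0.083, 0.997, -0.001, 0.003]
ft_force: [6.4, -2.4, -3.2]
grip_width: 0.0157
grasp_force: 59.3
```

The stop is felt: 6 N at 70.1 mm of travel. Release and lift off.

Emit:
jog_arm(
  motion=[
    {"x":0,"y":0,"z":0,"spin":0,"fingers":-1},
    {"x":0,"y":0,"z":0,"spin":0,"fingers":-1},
    {"x":0,"y":0,"z":0,"spin":0,"fingers":-1},
    {"x":0,"y":0,"z":0,"spin":0,"fingers":-1},
    {"x":0,"y":0,"z":-40,"spin":0,"fingers":-1},
    {"x":0,"y":0,"z":-90,"spin":0,"fingers":-1},
    {"x":0,"y":0,"z":-130,"spin":0,"fingers":-1},
    {"x":0,"y":0,"z":-130,"spin":0,"fingers":-1},
  ],
)

```text
clock: 25.38
eef_pos: [0.4734, -0.0457, 0.1829]
tool_rot: [0.082, 0.997, -0.0, 0.004]
ft_force: [0.7, -0.3, -0.2]
grip_width: 0.0853
grasp_force: 0.0
```

Run:
```python
from h import *
o,M=st();w=camera("wrist");s=camera("scene")
cv2.imwrite("pics/f.png",np.hstack([cv2.resize(s["pixels"][200:340,230:410,::-1],(400,330)),cv2.resize(w["pixels"][:,:,::-1],(400,330))]))
```

```text
t 25.38 p [ 0.4734 -0.0457  0.1829] yaw 170.5 z [ 0.008 -0.001 -1.   ] j [-5.5 12.3 -9.  68.2  0.   3.9] F [ 0.7  -0.29 -0.21] T [-0.01   0.015 -0.001] w 0.0853 g 0.0
```

View pics/f.png

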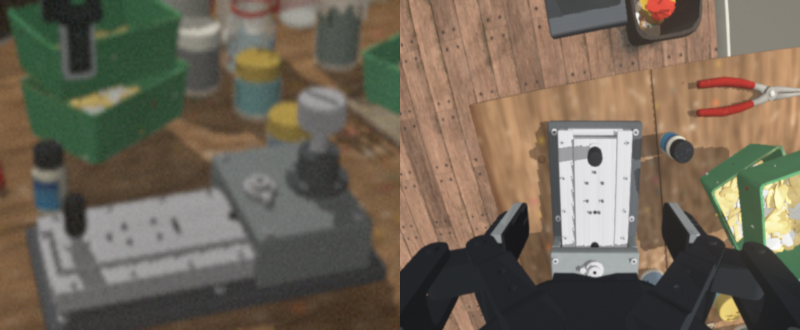

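The final picture shows the shuttle out against the front stop, with the post at (595,155) in the right half. The knob is still up, at (322,105) in the left half, and the bottle and jars have not moved.

```bash
python3 -c "
from workcell import bot
print(bot.job_done())"
```

```text
the job is handed in; nothing more can be done
None
```

The job is done and handed in at about 25 s of the 72 s allowed: the screw stands up by itself at the top of its thread (about 20 mm lift), the shuttle is at the front stop (about 70 mm travel), everything round the jig looks unmoved in the last pictures, and the pull on the screw peaked at about 21 N, briefly above the 12 to 17 N wanted but well under the 40 N limit.

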